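# Reload the measuring rack in sample order

## Task

Transfer the four sample bottles from the blue rack to the grey measuring rack without mixing up their order: take them one at a time, beginning with the bottle next to the blue rack's orange end clip and working along the row, and fill the grey rack in turn from its own orange end clip. The blue-capped check standard stays in the middle pocket of the grey rack, so skip that pocket; leave every bottle standing upright on its pocket floor.

Things in the scene. Friction and masses are not known exactly. Their poses are not given: they have to be found in the camera images.
- bottle_white: dropper bottle, white plastic with a white screw cap: body 32 mm diameter, grips like a straight cylinder up to 60 mm, cap 29 mm diameter, 75 mm high in all, 30 to 75 g; origin at the centre of its underside, z up along its axis (yaw means nothing). At the start in one of the four pockets of the blue rack, on its floor
- bottle_yellow: dropper bottle, white plastic with a yellow screw cap: body 32 mm diameter, grips like a straight cylinder up to 60 mm, cap 29 mm diameter, 75 mm high in all, 30 to 75 g; origin at the centre of its underside, z up along its axis (yaw means nothing). At the start in one of the four pockets of the blue rack, on its floor
- bottle_green: dropper bottle, white plastic with a green screw cap: body 32 mm diameter, grips like a straight cylinder up to 60 mm, cap 29 mm diameter, 75 mm high in all, 30 to 75 g; origin at the centre of its underside, z up along its axis (yaw means nothing). At the start in one of the four pockets of the blue rack, on its floor
- bottle_black: dropper bottle, white plastic with a black screw cap: body 32 mm diameter, grips like a straight cylinder up to 60 mm, cap 29 mm diameter, 75 mm high in all, 30 to 75 g; origin at the centre of its underside, z up along its axis (yaw means nothing). At the start in one of the four pockets of the blue rack, on its floor
- check_standard: the check standard: the same dropper bottle with a blue cap (32 mm diameter, 75 mm high, origin at the centre of its underside), standing in the middle pocket of the grey rack; it stays there. Obstacle to mind on the way: the fixed spectrometer to the right of both racks (x over 0.45 m, y from -0.35 to -0.01 m, up to 0.27 m high)
- rack_blue: blue rack fixed to the bench, 224 x 56 mm: one row of 4 pockets along its own y axis, centres at x = 0, y = -78, -26, 26, 78 mm. Pockets 48 x 48 mm, floor 4 mm, side rails 32 mm, dividers 30 mm, clipped end plates 52 mm above the bench. Origin at its centre at bench level, z up. Holds the four samples at the start.
- rack_grey: light grey rack fixed to the bench, 276 x 56 mm: one row of 5 pockets along its own y axis, centres at x = 0, y = -104, -52, 0, 52, 104 mm. Pockets 48 x 48 mm, floor 4 mm, side rails 32 mm, dividers 30 mm, clipped end plates 52 mm above the bench. Origin at its centre at bench level, z up. All empty at the start but the middle one (check standard).
- clip_orange_blue: orange cap clipped over one end plate of the blue rack (62 x 14 mm, top 52 mm above the bench), at either end: counting begins here. Origin at bench level on the rack's centre line, 109 mm from the rack's origin, 31 mm from the nearest pocket centre. The other end has a plain clip in the rack's colour
- clip_orange_grey: orange cap clipped over one end plate of the light grey rack (62 x 14 mm, top 52 mm above the bench), at either end: counting begins here. Origin at bench level on the rack's centre line, 135 mm from the rack's origin, 31 mm from the nearest pocket centre. The other end has a plain clip in the rack's colour

How it is judged:
On the way, in this order (a step that is already met when the one before it is completed fails the run):
1. the first bottle, counted from the blue rack's orange clip, stands released in its pocket of the grey rack; the bottles after it still stand in the blue rack (((horizontal distance between bottle_white and clip_orange_grey between 0.017 and 0.045 m and x of bottle_white in the frame of rack_grey between -0.014 and 0.014 m) or (horizontal distance between bottle_yellow and clip_orange_grey between 0.017 and 0.045 m and x of bottle_yellow in the frame of rack_grey between -0.014 and 0.014 m) or (horizontal distance between bottle_green and clip_orange_grey between 0.017 and 0.045 m and x of bottle_green in the frame of rack_grey between -0.014 and 0.014 m) or (horizontal distance between bottle_black and clip_orange_grey between 0.017 and 0.045 m and x of bottle_black in the frame of rack_grey between -0.014 and 0.014 m)) and ((horizontal distance between bottle_white and clip_orange_blue between 0.069 and 0.097 m and x of bottle_white in the frame of rack_blue between -0.014 and 0.014 m) or (horizontal distance between bottle_yellow and clip_orange_blue between 0.069 and 0.097 m and x of bottle_yellow in the frame of rack_blue between -0.014 and 0.014 m) or (horizontal distance between bottle_green and clip_orange_blue between 0.069 and 0.097 m and x of bottle_green in the frame of rack_blue between -0.014 and 0.014 m) or (horizontal distance between bottle_black and clip_orange_blue between 0.069 and 0.097 m and x of bottle_black in the frame of rack_blue between -0.014 and 0.014 m)) and ((horizontal distance between bottle_white and clip_orange_blue between 0.121 and 0.149 m and x of bottle_white in the frame of rack_blue between -0.014 and 0.014 m) or (horizontal distance between bottle_yellow and clip_orange_blue between 0.121 and 0.149 m and x of bottle_yellow in the frame of rack_blue between -0.014 and 0.014 m) or (horizontal distance between bottle_green and clip_orange_blue between 0.121 and 0.149 m and x of bottle_green in the frame of rack_blue between -0.014 and 0.014 m) or (horizontal distance between bottle_black and clip_orange_blue between 0.121 and 0.149 m and x of bottle_black in the frame of rack_blue between -0.014 and 0.014 m)) and ((horizontal distance between bottle_white and clip_orange_blue between 0.173 and 0.201 m and x of bottle_white in the frame of rack_blue between -0.014 and 0.014 m) or (horizontal distance between bottle_yellow and clip_orange_blue between 0.173 and 0.201 m and x of bottle_yellow in the frame of rack_blue between -0.014 and 0.014 m) or (horizontal distance between bottle_green and clip_orange_blue between 0.173 and 0.201 m and x of bottle_green in the frame of rack_blue between -0.014 and 0.014 m) or (horizontal distance between bottle_black and clip_orange_blue between 0.173 and 0.201 m and x of bottle_black in the frame of rack_blue between -0.014 and 0.014 m)) and height (world z) of each of bottle_white, bottle_yellow, bottle_green, bottle_black below 0.01 m and angle between each of bottle_white, bottle_yellow, bottle_green, bottle_black's own z axis and vertical below 0.15 rad and contact force between the fingers and bottle_white below 0.3 N and contact force between the fingers and bottle_yellow below 0.3 N and contact force between the fingers and bottle_green below 0.3 N and contact force between the fingers and bottle_black below 0.3 N), for 0.2 s.
2. the second bottle, counted from the blue rack's orange clip, stands released in its pocket of the grey rack; the bottles after it still stand in the blue rack (((horizontal distance between bottle_white and clip_orange_grey between 0.069 and 0.097 m and x of bottle_white in the frame of rack_grey between -0.014 and 0.014 m) or (horizontal distance between bottle_yellow and clip_orange_grey between 0.069 and 0.097 m and x of bottle_yellow in the frame of rack_grey between -0.014 and 0.014 m) or (horizontal distance between bottle_green and clip_orange_grey between 0.069 and 0.097 m and x of bottle_green in the frame of rack_grey between -0.014 and 0.014 m) or (horizontal distance between bottle_black and clip_orange_grey between 0.069 and 0.097 m and x of bottle_black in the frame of rack_grey between -0.014 and 0.014 m)) and ((horizontal distance between bottle_white and clip_orange_blue between 0.121 and 0.149 m and x of bottle_white in the frame of rack_blue between -0.014 and 0.014 m) or (horizontal distance between bottle_yellow and clip_orange_blue between 0.121 and 0.149 m and x of bottle_yellow in the frame of rack_blue between -0.014 and 0.014 m) or (horizontal distance between bottle_green and clip_orange_blue between 0.121 and 0.149 m and x of bottle_green in the frame of rack_blue between -0.014 and 0.014 m) or (horizontal distance between bottle_black and clip_orange_blue between 0.121 and 0.149 m and x of bottle_black in the frame of rack_blue between -0.014 and 0.014 m)) and ((horizontal distance between bottle_white and clip_orange_blue between 0.173 and 0.201 m and x of bottle_white in the frame of rack_blue between -0.014 and 0.014 m) or (horizontal distance between bottle_yellow and clip_orange_blue between 0.173 and 0.201 m and x of bottle_yellow in the frame of rack_blue between -0.014 and 0.014 m) or (horizontal distance between bottle_green and clip_orange_blue between 0.173 and 0.201 m and x of bottle_green in the frame of rack_blue between -0.014 and 0.014 m) or (horizontal distance between bottle_black and clip_orange_blue between 0.173 and 0.201 m and x of bottle_black in the frame of rack_blue between -0.014 and 0.014 m)) and height (world z) of each of bottle_white, bottle_yellow, bottle_green, bottle_black below 0.01 m and angle between each of bottle_white, bottle_yellow, bottle_green, bottle_black's own z axis and vertical below 0.15 rad and contact force between the fingers and bottle_white below 0.3 N and contact force between the fingers and bottle_yellow below 0.3 N and contact force between the fingers and bottle_green below 0.3 N and contact force between the fingers and bottle_black below 0.3 N), for 0.2 s.
3. the third bottle, counted from the blue rack's orange clip, stands released in its pocket of the grey rack; the bottles after it still stand in the blue rack (((horizontal distance between bottle_white and clip_orange_grey between 0.173 and 0.201 m and x of bottle_white in the frame of rack_grey between -0.014 and 0.014 m) or (horizontal distance between bottle_yellow and clip_orange_grey between 0.173 and 0.201 m and x of bottle_yellow in the frame of rack_grey between -0.014 and 0.014 m) or (horizontal distance between bottle_green and clip_orange_grey between 0.173 and 0.201 m and x of bottle_green in the frame of rack_grey between -0.014 and 0.014 m) or (horizontal distance between bottle_black and clip_orange_grey between 0.173 and 0.201 m and x of bottle_black in the frame of rack_grey between -0.014 and 0.014 m)) and ((horizontal distance between bottle_white and clip_orange_blue between 0.173 and 0.201 m and x of bottle_white in the frame of rack_blue between -0.014 and 0.014 m) or (horizontal distance between bottle_yellow and clip_orange_blue between 0.173 and 0.201 m and x of bottle_yellow in the frame of rack_blue between -0.014 and 0.014 m) or (horizontal distance between bottle_green and clip_orange_blue between 0.173 and 0.201 m and x of bottle_green in the frame of rack_blue between -0.014 and 0.014 m) or (horizontal distance between bottle_black and clip_orange_blue between 0.173 and 0.201 m and x of bottle_black in the frame of rack_blue between -0.014 and 0.014 m)) and height (world z) of each of bottle_white, bottle_yellow, bottle_green, bottle_black below 0.01 m and angle between each of bottle_white, bottle_yellow, bottle_green, bottle_black's own z axis and vertical below 0.15 rad and contact force between the fingers and bottle_white below 0.3 N and contact force between the fingers and bottle_yellow below 0.3 N and contact force between the fingers and bottle_green below 0.3 N and contact force between the fingers and bottle_black below 0.3 N), for 0.2 s.
At the end, for the whole second after the job is handed in: Counted from each rack's orange clip, the bottles of blue pockets 1-4 stand in grey pockets 1, 2, 4, 5, moved in that order: within 14 mm of the pocket centre, upright within 0.15 rad, within 6 mm of the pocket floor; check standard in the middle pocket; all released and at rest (((horizontal distance between bottle_white and clip_orange_grey between 0.017 and 0.045 m and x of bottle_white in the frame of rack_grey between -0.014 and 0.014 m) or (horizontal distance between bottle_yellow and clip_orange_grey between 0.017 and 0.045 m and x of bottle_yellow in the frame of rack_grey between -0.014 and 0.014 m) or (horizontal distance between bottle_green and clip_orange_grey between 0.017 and 0.045 m and x of bottle_green in the frame of rack_grey between -0.014 and 0.014 m) or (horizontal distance between bottle_black and clip_orange_grey between 0.017 and 0.045 m and x of bottle_black in the frame of rack_grey between -0.014 and 0.014 m)) and ((horizontal distance between bottle_white and clip_orange_grey between 0.069 and 0.097 m and x of bottle_white in the frame of rack_grey between -0.014 and 0.014 m) or (horizontal distance between bottle_yellow and clip_orange_grey between 0.069 and 0.097 m and x of bottle_yellow in the frame of rack_grey between -0.014 and 0.014 m) or (horizontal distance between bottle_green and clip_orange_grey between 0.069 and 0.097 m and x of bottle_green in the frame of rack_grey between -0.014 and 0.014 m) or (horizontal distance between bottle_black and clip_orange_grey between 0.069 and 0.097 m and x of bottle_black in the frame of rack_grey between -0.014 and 0.014 m)) and ((horizontal distance between bottle_white and clip_orange_grey between 0.173 and 0.201 m and x of bottle_white in the frame of rack_grey between -0.014 and 0.014 m) or (horizontal distance between bottle_yellow and clip_orange_grey between 0.173 and 0.201 m and x of bottle_yellow in the frame of rack_grey between -0.014 and 0.014 m) or (horizontal distance between bottle_green and clip_orange_grey between 0.173 and 0.201 m and x of bottle_green in the frame of rack_grey between -0.014 and 0.014 m) or (horizontal distance between bottle_black and clip_orange_grey between 0.173 and 0.201 m and x of bottle_black in the frame of rack_grey between -0.014 and 0.014 m)) and ((horizontal distance between bottle_white and clip_orange_grey between 0.225 and 0.253 m and x of bottle_white in the frame of rack_grey between -0.014 and 0.014 m) or (horizontal distance between bottle_yellow and clip_orange_grey between 0.225 and 0.253 m and x of bottle_yellow in the frame of rack_grey between -0.014 and 0.014 m) or (horizontal distance between bottle_green and clip_orange_grey between 0.225 and 0.253 m and x of bottle_green in the frame of rack_grey between -0.014 and 0.014 m) or (horizontal distance between bottle_black and clip_orange_grey between 0.225 and 0.253 m and x of bottle_black in the frame of rack_grey between -0.014 and 0.014 m)) and horizontal distance between check_standard and clip_orange_grey between 0.121 and 0.149 m and x of check_standard in the frame of rack_grey between -0.014 and 0.014 m and height (world z) of each of bottle_white, bottle_yellow, bottle_green, bottle_black, check_standard below 0.01 m and angle between each of bottle_white, bottle_yellow, bottle_green, bottle_black, check_standard's own z axis and vertical below 0.15 rad and contact force between the fingers and bottle_white below 0.3 N and contact force between the fingers and bottle_yellow below 0.3 N and contact force between the fingers and bottle_green below 0.3 N and contact force between the fingers and bottle_black below 0.3 N and linear speed of each of bottle_white, bottle_yellow, bottle_green, bottle_black, check_standard below 0.02 m/s); the robot touches nothing.
It fails at once if the check standard is taken out of its pocket or tipped (distance of check_standard from where it was at the start of the episode above 0.03 m or angle between check_standard's own z axis and vertical above 0.5 rad).
It fails at once if a sample bottle is tipped over (angle between any of bottle_white, bottle_yellow, bottle_green, bottle_black's own z axis and vertical above 0.7 rad).
It also fails if it takes over 88 s, if anything falls off the work surface, if the arm or the gripper's body presses on something with over 40 N, if the wrist force passes 120 N, or if a joint passes its speed limit or range.

## Robot

A 6-joint arm with a two-finger parallel gripper is mounted at the origin on a cart in front of the work surface, level with it; the furniture and walls round the work are solid. World frame = base frame: x ahead of the robot, y to its left, z up, the work surface at z = 0. Lengths are in m, angles in rad, forces in N, time in s.
With the tool pointing down it reaches from about 0.425 to 0.95 m from the base axis. Payload 3.5 kg.
Tool frame: the origin (TCP) lies at the very end of the fingers, on their centre line; the grasp point (between the pads) lies 19 mm behind it; z points along the fingers, y is the line along which they close (so a half turn about z gives the same grasp; the last joint's range is limited). The gripper opens to 85 mm and grips with 20 to 120 N. Pads are 22 mm wide; open, the fingers measure 114 mm over their backs; the gripper's body (76 mm by 85 mm) begins 54 mm behind the grasp point. The pads swing forward as they close: fully open they stand 13 mm farther back than shut.
Start: joints at [-1.441, 0.286, 1.577, -0, 1.279, -0.15], TCP at [0.186, -0.649, 0.231] pointing down, gripper open.
Joint ranges: [-2.77, 2.77], [-0.9, 2.22], [0.21, 2.48], [-1.53, 4.67], [0.24, 2.81], [-2.84, 2.84]. Speed limits (rad/s): [2.79, 2.79, 3.14, 3.14, 3.14, 3.14].

## Interface

Orientations are given as a unit quaternion [x, y, z, w].
In Python, from plant import ctrl gives the robot as it stands.
- The arm moves only by the tool run_rows, called after ">>>" in YAML: its name, and indented under it one key for each argument. Schema: {"type":"object","properties":{"rows":{"type":"array","items":{"type":"array","prefixItems":[{"type":"array","items":{"type":"number"},"minItems":3,"maxItems":3},{"type":"array","items":{"type":"number"},"minItems":3,"maxItems":3},{"type":"number"}],"minItems":3,"maxItems":3},"minItems":1,"maxItems":10},"grip_n":{"type":"number"},"only":{"type":"string"},"quiet":{"type":"boolean"},"lines":{"type":"string"}},"required":["rows"],"additionalProperties":false}. rows is a list of rows, 1 to 10 of them, each written [[dx, dy, dz], [rx, ry, rz], opening]: dx, dy, dz in normalised numbers (1 is 1 m), then a rotation vector rx, ry, rz in a scale on which 1.0 is 4 rad, then the opening from 0.0 (shut) to 1.0 (fully open); each row is the pose to reach, as a shift and turn from the pose commanded when the call began, along the tool's axes at that moment; what a row does not reach only later rows make up. A row lasts 1/8 s, in which the tool goes at most 0.0625 m and 0.188 rad, less where a joint would pass 70% of its speed; a pose out of reach is approached as far as the arm can. The fingers move at their own pace and stop on an object; grip_n is the grip in N (left out, the last holds). Time passes only in rows, so rows that do not move let the fingers close. The tool returns the time, the measured TCP pose, the force, the opening and the grip force at its end. only (a regular expression) keeps the lines of the reply that match it, lines (a string "A,B") keeps lines A to B, and quiet returns only ok. Input that does not fit is refused with a message, and nothing moves.
- ctrl.get_state(): the state, without advancing time (a new reading comes with each control period).
- ctrl.read_camera(name): name is "scene" or "top" or "wrist"; returns a dict with "pixels" (480x640x3 uint8, red, green, blue), "camera_matrix" (3x3 intrinsics, pixels), "xyz" and "orientation" of the camera in the world. Camera axes: x right, y down, z forward; pixel columns grow to the right and rows downward; lengths in m; the calibration is good to about 2 mm. A picture is of the moment at which its call begins. There is no depth.
- ctrl.sign_off(): hands the job in; it is judged then, once.
The state is a dict: "time": time; "qpos": joint angles; "dq": joint speeds; "joint_efforts": joint torques, N m; "eef_pos": TCP position; "tcp_rot": TCP orientation; "contact_force": force on the tool from outside, world axes, zero at the start; "wrist_torque": the same for the moment, N m; "opening": opening from 0.0 (shut) to 1.0 (fully open); "finger_force": force on a finger pad.
Only numpy, scipy, OpenCV 4.12 (cv2) and the standard library are available. Lean on these libraries where they do the work, as an engineer would, in place of code of your own. Each camera call takes 0.05 s, during which the arm holds its last target. There are 200 camera calls.

## Working session

There is one attempt and no reset: what is moved stays moved. The work goes in short steps, Python scripts to look and compute and a tool call to move; the robot and the scene stay as the last step left them, time stands still between calls to the robot, and variables do not carry over. Pictures are saved under pics/ and viewed, at most 14 in all, crops included, and the job is handed in when it is done.

```bash
ls; mkdir -p pics
```

Run:
```python
from plant import ctrl
import cv2,numpy as np
for n in ["top","scene"]:
    c=ctrl.read_camera(n); cv2.imwrite(f"pics/{n}0.png",c["pixels"][:,:,::-1])
    print(n,np.round(c["camera_matrix"],1).tolist(),np.round(c["xyz"],3),np.round(c["orientation"],4))
s=ctrl.get_state(); print(s["time"],s["eef_pos"],s["tcp_rot"],s["opening"])
```

```text
pics
plant.py
top [[593.2, 0.0, 321.9], [0.0, 593.2, 222.7], [0.0, 0.0, 1.0]] [0.452 0.207 0.901] [ 0.7067 -0.7053  0.0374 -0.0407]
scene [[576.3, 0.0, 309.9], [0.0, 576.3, 235.0], [0.0, 0.0, 1.0]] [0.1   0.586 0.659] [-0.3952  0.8412 -0.3364  0.1517]
0.1 [ 0.18635874 -0.64815369  0.2300431 ] [ 9.90228125e-01  1.39452891e-01  1.24360993e-05 -1.07282021e-03] 0.9991976206481422
```

View pics/top0.png

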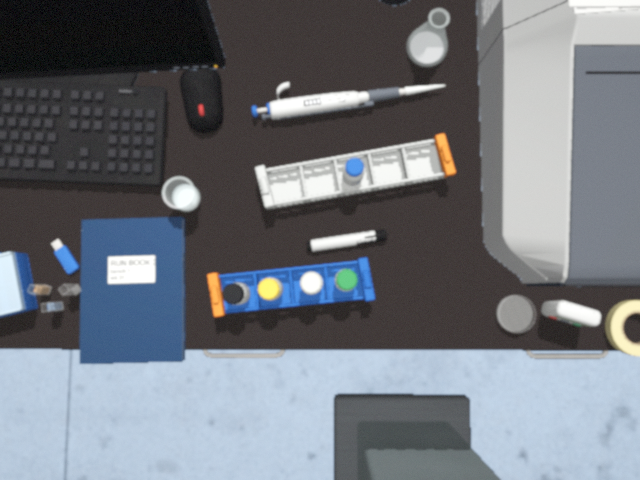

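View pics/scene0.png

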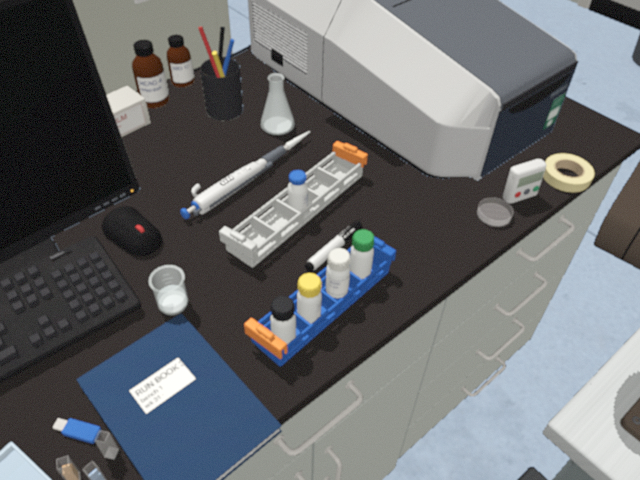

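Top view (up is +x, left is +y): the blue rack's orange clip is at (215,295), followed by black (236,293), yellow (270,288), white (311,282) and green (346,279). The grey rack's orange clip is at (446,155), on its right, and the check standard is at (354,170). The scene view agrees. Next I measure.

Create h.py:
```python
import numpy as np,cv2
from scipy.spatial.transform import Rotation as R
from plant import ctrl
def ray(c,uv,z):
    uv=np.atleast_2d(uv); K=c["camera_matrix"]
    d=np.c_[uv,np.ones(len(uv))]@np.linalg.inv(K).T@R.from_quat(c["orientation"]).as_matrix().T
    o=np.array(c["xyz"]); return o+d*((z-o[2])/d[:,2])[:,None]
def proj(c,p):
    q=(np.atleast_2d(p)-c["xyz"])@R.from_quat(c["orientation"]).as_matrix()@np.array(c["camera_matrix"]).T
    return q[:,:2]/q[:,2:]
def tri(c1,u1,c2,u2):
    A=[];b=[]
    for c,u in((c1,u1),(c2,u2)):
        o=np.array(c["xyz"]);d=ray(c,u,0)[0]-o;d/=np.linalg.norm(d);P=np.eye(3)-np.outer(d,d);A.append(P);b.append(P@o)
    return np.linalg.lstsq(np.vstack(A),np.hstack(b),rcond=None)[0]
def blobs(im,lo,hi,amin=60):
    m=cv2.inRange(cv2.cvtColor(im,cv2.COLOR_RGB2HSV),lo,hi)
    cs,_=cv2.findContours(m,cv2.RETR_EXTERNAL,cv2.CHAIN_APPROX_NONE)
    return sorted([c for c in cs if cv2.contourArea(c)>amin],key=lambda c:-cv2.contourArea(c))
RNG=dict(orange=((5,150,120),(16,255,255)),yellow=((20,130,120),(32,255,255)),green=((55,100,60),(85,255,255)),blue=((100,150,90),(120,255,255)))
```

Run:
```python
from h import *
for n in ("top","scene"):
    c=ctrl.read_camera(n); print(n)
    z=dict(orange=.05,yellow=.079,green=.079,blue=.05)
    for k,(lo,hi) in RNG.items():
        for b in blobs(c["pixels"],lo,hi)[:5]:
            (u,v),(w,h),a=cv2.minAreaRect(b); print(k,round(cv2.contourArea(b)),np.round([u,v,w,h,a],1),ray(c,(u,v),z[k])[0,:2].round(4),ray(c,cv2.boxPoints(cv2.minAreaRect(b)),z[k])[:,:2].round(3).tolist())
```

```text
top
orange 466 [444.9 154.2  43.8  12.4  74.7] [0.6471 0.0316] [[0.676, 0.048], [0.681, 0.031], [0.618, 0.015], [0.613, 0.033]]
orange 462 [215.6 294.3  45.2  12.8  80.5] [0.4432 0.3626] [[0.473, 0.378], [0.476, 0.36], [0.413, 0.348], [0.41, 0.366]]
yellow 262 [268.5 288.5  18.4  18.4  45. ] [0.4516 0.2844] [[0.452, 0.302], [0.469, 0.285], [0.452, 0.267], [0.434, 0.284]]
green 283 [346.5 278.5  19.   19.   90. ] [0.4655 0.1769] [[0.479, 0.19], [0.479, 0.164], [0.453, 0.164], [0.452, 0.19]]
blue 5134 [297.3 287.2  44.3 150.7  83. ] [0.4535 0.2461] [[0.471, 0.357], [0.498, 0.143], [0.436, 0.136], [0.409, 0.348]]
blue 438 [ 26.4 280.7  57.9  10.9  80.1] [0.4619 0.634 ] [[0.501, 0.651], [0.504, 0.636], [0.423, 0.617], [0.42, 0.632]]
blue 326 [ 66.8 260.   26.3  14.1  56.3] [0.4917 0.5775] [[0.502, 0.597], [0.513, 0.581], [0.482, 0.558], [0.47, 0.574]]
blue 170 [354. 167.  14.  14.  90.] [0.628  0.1645] [[0.638, 0.175], [0.638, 0.154], [0.618, 0.154], [0.618, 0.175]]
scene
orange 652 [264.4 337.8  50.2  17.   39.2] [0.4376 0.3692] [[0.468, 0.385], [0.476, 0.363], [0.407, 0.354], [0.401, 0
[... 407 characters left out ...]
1.   90. ] [0.4631 0.1801] [[0.487, 0.178], [0.468, 0.155], [0.44, 0.182], [0.458, 0.204]]
blue 2496 [324.4 296.5  47.5 167.6  48.9] [0.4386 0.2696] [[0.457, 0.384], [0.496, 0.127], [0.418, 0.142], [0.393, 0.384]]
blue 536 [ 80.4 430.2  34.3  18.8  16.7] [0.4702 0.5961] [[0.479, 0.614], [0.495, 0.601], [0.461, 0.578], [0.446, 0.592]]
blue 170 [297.  176.5  13.   16.   90. ] [0.6485 0.146 ] [[0.669, 0.146], [0.653, 0.126], [0.628, 0.146], [0.644, 0.166]]
blue 80 [264.6 319.3  11.   16.1   7.6] [0.4596 0.3523] [[0.456, 0.365], [0.474, 0.348], [0.463, 0.339], [0.445, 0.356]]
blue 72 [227.7  55.8   4.6  32.7  14. ] [1.0302 0.0193] [[0.989, 0.062], [1.084, -0.022], [1.074, -0.027], [0.98, 0.058]]
```

Run:
```python
import cv2
im=cv2.imread("pics/top0.png")[125:325,200:470]
cv2.imwrite("pics/crop1.png",cv2.resize(im,None,fx=2.96,fy=2.96,interpolation=cv2.INTER_CUBIC))
```

```text
(no output)
```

View pics/crop1.png

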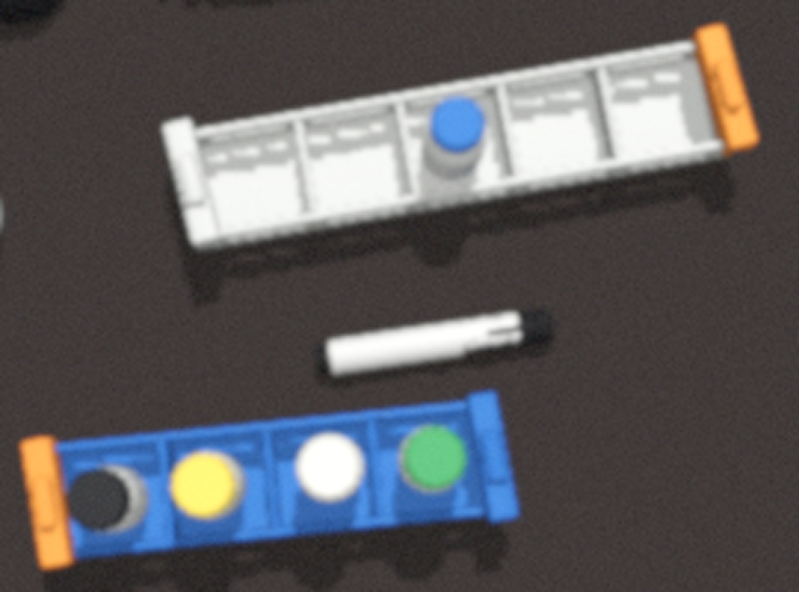

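The crop shows the dividers and clips clearly. Grey dividers have midpoints near (302,170), (407,148), (505,136) and (606,115) in the crop. I'll compute the rack frames from the dividers and clips and compare them.

Run:
```python
from h import *
t=ctrl.read_camera("top"); s=ctrl.read_camera("scene")
f=lambda p:np.array(p,float)/2.96+[200,125]
g=np.array([[302,170],[407,148],[505,136],[606,115]]); b=np.array([[169,489],[271,476],[378,466]])
P={}
for n,q,cl,off in (("grey",g,(446.5-1.0,154.2),135),("blue",b,(215.6,294.3),109)):
    W=ray(t,f(q),.030)[:,:2]; print(n,"div",W.round(4).tolist(),np.linalg.norm(np.diff(W,axis=0),axis=1).round(4),"mean",W.mean(0).round(4))
    d=W[-1]-W[0]; print(" dir",d/np.linalg.norm(d), "clip dist",np.linalg.norm(ray(t,cl,.05)[0,:2]-W.mean(0)).round(4))
# orange clip tops triangulated
tb=blobs(t["pixels"],*RNG["orange"])[:2]; sb=blobs(s["pixels"],*RNG["orange"])[:2]
cen=lambda k:np.array(cv2.minAreaRect(k)[0])
tb=sorted(tb,key=lambda k:cen(k)[0]); sb=sorted(sb,key=lambda k:cen(k)[0])
for i in(0,1): print("clip",["blue","grey"][i],tri(t,cen(tb[i]),s,cen(sb[i])).round(4))
# caps
capt=dict(yellow=cen(blobs(t["pixels"],*RNG["yellow"])[0]),green=cen(blobs(t["pixels"],*RNG["green"])[0]),check=(354,167),black=f((97,499))[:],white=f((329,466)))
for k,u in capt.items(): print(k,ray(t,u,.079)[0,:2].round(4))
for k in("yellow","green"): print(k,tri(t,capt[k],s,cen(blobs(s["pixels"],*RNG[k])[0])).round(4))
print("check",tri(t,capt["check"],s,(297,176.5)).round(4))
st=ctrl.get_state(); M=R.from_quat(st["tcp_rot"]).as_matrix(); print(M.round(4),st["eef_pos"],st["time"])
```

```text
grey div [[0.6087, 0.241], [0.62, 0.1882], [0.6262, 0.1388], [0.637, 0.0878]] [0.054  0.0498 0.0521] mean [0.623  0.1639]
 dir [ 0.18195523 -0.98330682] clip dist 0.1353
blue div [[0.4491, 0.3057], [0.4556, 0.2554], [0.4606, 0.2026]] [0.0507 0.053 ] mean [0.4551 0.2546]
 dir [ 0.1110482  -0.99381502] clip dist 0.1086
clip blue [0.4433 0.3649 0.039 ]
clip grey [0.6492 0.0296 0.0403]
yellow [0.4516 0.2844]
green [0.4655 0.1769]
check [0.622 0.166]
black [0.4445 0.3336]
white [0.46   0.2257]
yellow [0.452  0.2852 0.0757]
green [0.4658 0.1769 0.0746]
check [0.6224 0.1663 0.0785]
[[ 9.611e-01  2.762e-01 -1.000e-04]
 [ 2.762e-01 -9.611e-01  8.000e-04]
 [ 1.000e-04 -8.000e-04 -1.000e+00]] [ 0.18642325 -0.64850453  0.23082197] 0.3
```

Careful with the scale: turns go in shares of 4 rad. That gives: -1.438 rad is -0.3595.

>>> run_rows:
  rows:
    - [[0,0,-0.06],[0,0,0],1]
    - [[0,0,-0.12],[0,0,0],1]
    - [[0.454,-0.442,-0.13],[0,0,-0.3595],1]
    - [[0.454,-0.442,-0.13],[0,0,-0.3595],1]
    - [[0.454,-0.442,-0.13],[0,0,-0.3595],1]
    - [[0.454,-0.442,-0.13],[0,0,-0.3595],1]
    - [[0.454,-0.442,-0.13],[0,0,-0.3595],1]
    - [[0.454,-0.442,-0.13],[0,0,-0.3595],1]
    - [[0.454,-0.442,-0.13],[0,0,-0.3595],1]
    - [[0.454,-0.442,-0.13],[0,0,-0.3595],1]
  grip_n: 40

```text
time: 1.55
eef_pos: [0.435, -0.2127, 0.3595]
tcp_rot: [0.652, 0.758, 0.0, 0.001]
contact_force: [1.2, -1.7, -0.6]
opening: 1.0
finger_force: 0.0
```

Create d.py:
```python
import sys
from h import *
s=ctrl.get_state(); M=R.from_quat(s["tcp_rot"]).as_matrix()
yaw=np.degrees(np.arctan2(M[1,1],M[0,1]))
print("t",s["time"],"tcp",np.round(s["eef_pos"],4),"yaw_y",yaw.round(2),"tilt",np.degrees(np.arccos(-M[2,2])).round(2),"open",round(s["opening"],3),"q",np.round(s["qpos"],2),"F",np.round(s["contact_force"],1))
a=list(map(float,sys.argv[1:]))
for i in range(0,len(a),3): print("rel",(M.T@(np.array(a[i:i+3])-s["eef_pos"])).round(4),"rz",np.radians(yaw-8.4).round(4))
```

```bash
python3 d.py .4445 .3336 .2 .4445 .3336 .037
```

```text
t 1.55 tcp [ 0.435  -0.2127  0.3595] yaw_y 8.66 tilt 0.06 open 1.0 q [-0.66 -0.22  1.87  0.    1.49 -0.82] F [ 1.2 -1.7 -0.6]
rel [0.5388 0.0915 0.1592] rz 0.0045
rel [0.5389 0.0914 0.3222] rz 0.0045
```

>>> run_rows:
  rows:
    - [[0.204,0.076,0],[0,0,0],1]
    - [[0.204,0.076,0],[0,0,0],1]
    - [[0.204,0.076,0],[0,0,0],1]
    - [[0.204,0.076,0],[0,0,0],1]
    - [[0.539,0.0915,0.1],[0,0,0],1]
    - [[0.539,0.0915,0.16],[0,0,0],1]
    - [[0.539,0.0915,0.16],[0,0,0],1]
    - [[0.539,0.0915,0.16],[0,0,0],1]
    - [[0.539,0.0915,0.16],[0,0,0],1]
    - [[0.539,0.0915,0.16],[0,0,0],1]
  quiet: true

```text
ok
```

>>> run_rows:
  rows:
    - [[0,0,0],[0,0,0],1]
    - [[0,0,0],[0,0,0],1]
  quiet: true

```text
ok
```

```bash
python3 d.py .4445 .3336 .12 .4445 .3336 .037
```

Run:
```python
from h import *
c=ctrl.read_camera("wrist"); cv2.imwrite("pics/w1.png",c["pixels"][:,:,::-1]); print(c["xyz"],proj(c,[[.4445,.3336,.079],[.4516,.2846,.079]]))
```

```text
t 3.05 tcp [0.4461 0.3319 0.1994] yaw_y 8.46 tilt 0.02 open 0.997 q [ 0.46  0.05  1.9  -0.    1.19  0.31] F [ 0.8 -0.1  0.8]
rel [ 0.0019 -0.0013  0.0794] rz 0.0011
rel [ 0.0019 -0.0013  0.1624] rz 0.0011
[0.43569626 0.40519401 0.34270873] [[315.40926533 228.96020818]
 [315.36066538 292.12078972]]
```

View pics/w1.png

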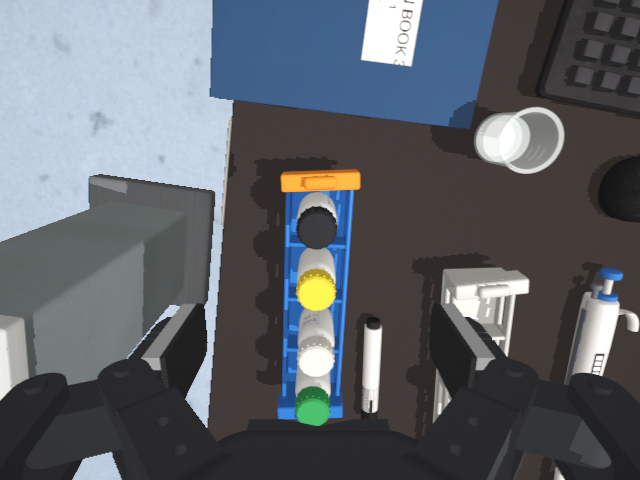

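The wrist view shows black at (317,229) and yellow at (317,291), within 2 px of where I predicted. Descend and grip.

>>> run_rows:
  rows:
    - [[0.002,-0.001,0.06],[0,0,0],1]
    - [[0.002,-0.001,0.11],[0,0,0],1]
    - [[0.002,-0.001,0.15],[0,0,0],1]
    - [[0.002,-0.001,0.161],[0,0,0],1]
    - [[0.002,-0.001,0.161],[0,0,0],1]
    - [[0.002,-0.001,0.161],[0,0,0],0.2]
    - [[0.002,-0.001,0.161],[0,0,0],0.2]
    - [[0.002,-0.001,0.161],[0,0,0],0.2]
    - [[0.002,-0.001,0.161],[0,0,0],0.2]
    - [[0.002,-0.001,0.161],[0,0,0],0.2]
  grip_n: 40

```text
time: 4.35
eef_pos: [0.4453, 0.3342, 0.0394]
tcp_rot: [0.653, 0.757, 0.001, 0.0]
contact_force: [-1.6, 0.1, 5.0]
opening: 0.365
finger_force: 39.5
```

```bash
python3 d.py
```

```text
t 4.35 tcp [0.4453 0.3342 0.0394] yaw_y 8.43 tilt 0.08 open 0.365 q [0.46 0.27 1.99 0.   0.88 0.31] F [-1.6  0.1  5. ]
```

>>> run_rows:
  rows:
    - [[0,0,-0.06],[0,0,0],0.2]
    - [[0,0,-0.12],[0,0,0],0.2]
    - [[-0.298,0.1545,-0.12],[0,0,0],0.2]
    - [[-0.298,0.1545,-0.12],[0,0,0],0.2]
    - [[-0.298,0.1545,-0.12],[0,0,0],0.2]
    - [[-0.298,0.1545,-0.12],[0,0,0],0.2]
    - [[-0.298,0.1545,-0.12],[0,0,0],0.2]
    - [[-0.298,0.1545,-0.12],[0,0,0],0.2]
    - [[-0.298,0.1545,-0.12],[0,0,0],0.2]
    - [[-0.298,0.1545,-0.12],[0,0,0],0.2]

```text
time: 5.6
eef_pos: [0.6401, 0.0631, 0.1576]
tcp_rot: [0.653, 0.758, -0.0, -0.001]
contact_force: [-0.1, -1.2, 0.3]
opening: 0.367
finger_force: 39.8
```

```bash
python3 d.py .6419 .0617 .0394
```

Run:
```python
from h import *
c=ctrl.read_camera("wrist"); cv2.imwrite("pics/w2.png",c["pixels"][:,:,::-1])
```

```text
t 5.6 tcp [0.6401 0.0631 0.1576] yaw_y 8.49 tilt 0.1 open 0.367 q [-0.06  0.28  1.72  0.    1.14 -0.21] F [-0.1 -1.2  0.3]
rel [-0.0018  0.0018  0.1182] rz 0.0017
```

View pics/w2.png

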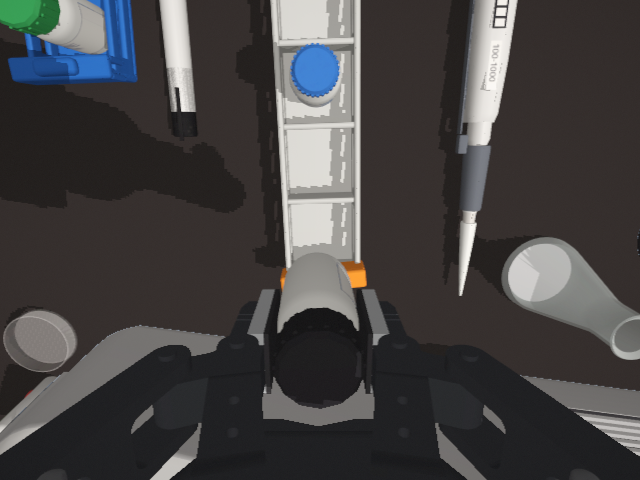

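Black is held upright over grey pocket 1, with the clip at (323,275) and the check standard at (316,72). Lower it and release.

>>> run_rows:
  rows:
    - [[-0.001,0.001,0.05],[0,0,0],0.2]
    - [[-0.001,0.001,0.09],[0,0,0],0.2]
    - [[-0.001,0.001,0.11],[0,0,0],0.2]
    - [[-0.001,0.001,0.119],[0,0,0],0.2]
    - [[-0.001,0.001,0.119],[0,0,0],0.2]
    - [[-0.001,0.001,0.119],[0,0,0],0.8]
    - [[-0.001,0.001,0.119],[0,0,0],0.8]
    - [[-0.001,0.001,0.119],[0,0,0],0.8]
    - [[-0.001,0.001,0.06],[0,0,0],0.8]
    - [[-0.001,0.001,0],[0,0,0],1]

```text
time: 6.9
eef_pos: [0.6415, 0.0607, 0.1584]
tcp_rot: [0.653, 0.757, -0.001, -0.001]
contact_force: [0.4, 0.2, 0.9]
opening: 0.98
finger_force: 0.0
```

```bash
python3 d.py .4518 .2848 .158
```

```text
t 6.9 tcp [0.6415 0.0607 0.1584] yaw_y 8.41 tilt 0.15 open 0.98 q [-0.06  0.29  1.71  0.    1.14 -0.21] F [0.4 0.2 0.9]
rel [ 0.2494 -0.1549  0.0009] rz 0.0002
```

>>> run_rows:
  rows:
    - [[0.249,-0.155,0],[0,0,0],1]
    - [[0.249,-0.155,0],[0,0,0],1]
    - [[0.249,-0.155,0],[0,0,0],1]
    - [[0.249,-0.155,0],[0,0,0],1]
    - [[0.249,-0.155,0],[0,0,0],1]
    - [[0.249,-0.155,0],[0,0,0],1]
    - [[0.249,-0.155,0],[0,0,0],1]

```text
time: 7.78
eef_pos: [0.453, 0.2842, 0.1585]
tcp_rot: [0.653, 0.757, 0.0, 0.0]
contact_force: [0.2, -0.1, 0.2]
opening: 1.001
finger_force: 0.0
```

```bash
python3 d.py .4518 .2848 .0385
```

Run:
```python
from h import *
c=ctrl.read_camera("top"); im=c["pixels"][:,:,::-1][100:340,190:510]
cv2.imwrite("pics/t2.png",cv2.resize(im,None,fx=2.4,fy=2.4)); print((proj(c,[[.6419,.0617,.079]])-[190,100])*2.4)
```

```text
t 7.775 tcp [0.453  0.2842 0.1585] yaw_y 8.43 tilt 0.05 open 1.001 q [ 0.37  0.05  1.98 -0.    1.11  0.22] F [ 0.2 -0.1  0.2]
rel [ 0.0008 -0.0012  0.12  ] rz 0.0006
[[570.79164909 127.78132623]]
```

View pics/t2.png

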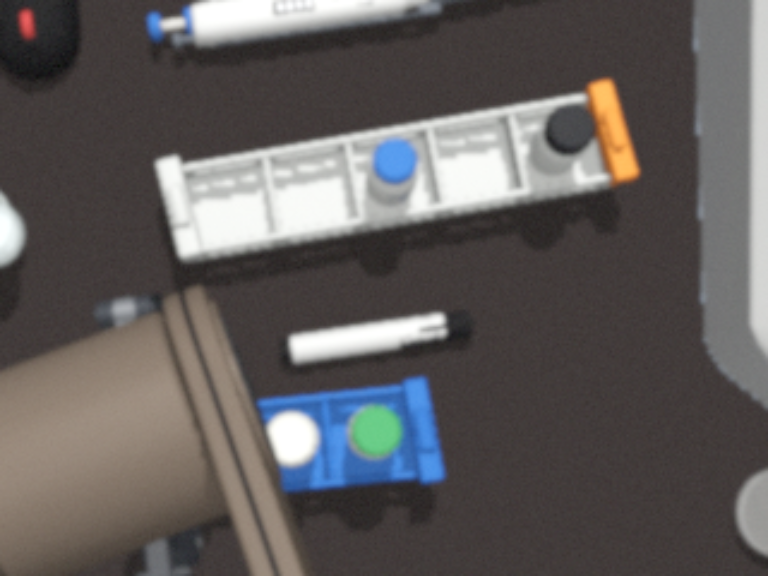

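Black stands in grey pocket 1 at (570,129), where predicted (571,128), and white and green are undisturbed. Next is yellow.

>>> run_rows:
  rows:
    - [[0.001,-0.001,0.05],[0,0,0],1]
    - [[0.001,-0.001,0.09],[0,0,0],1]
    - [[0.001,-0.001,0.112],[0,0,0],1]
    - [[0.001,-0.001,0.12],[0,0,0],1]
    - [[0.001,-0.001,0.12],[0,0,0],1]
    - [[0.001,-0.001,0.12],[0,0,0],0.2]
    - [[0.001,-0.001,0.12],[0,0,0],0.2]
    - [[0.001,-0.001,0.12],[0,0,0],0.2]
    - [[0.001,-0.001,0.12],[0,0,0],0.2]
    - [[0.001,-0.001,0.12],[0,0,0],0.2]
  grip_n: 40

```text
time: 9.07
eef_pos: [0.4518, 0.2855, 0.0391]
tcp_rot: [0.653, 0.757, 0.0, 0.0]
contact_force: [-0.7, -0.1, 5.7]
opening: 0.36
finger_force: 39.7
```

```bash
python3 d.py .6325 .1129 .04
```

```text
t 9.075 tcp [0.4518 0.2855 0.0391] yaw_y 8.43 tilt 0.06 open 0.36 q [0.37 0.23 2.04 0.   0.87 0.23] F [-0.7 -0.1  5.7]
rel [-0.1972  0.1534 -0.0008] rz 0.0005
```

>>> run_rows:
  rows:
    - [[0,0,-0.06],[0,0,0],0.2]
    - [[0,0,-0.12],[0,0,0],0.2]
    - [[-0.197,0.153,-0.12],[0,0,0],0.2]
    - [[-0.197,0.153,-0.12],[0,0,0],0.2]
    - [[-0.197,0.153,-0.12],[0,0,0],0.2]
    - [[-0.197,0.153,-0.12],[0,0,0],0.2]
    - [[-0.197,0.153,-0.12],[0,0,0],0.2]
    - [[-0.197,0.153,-0.12],[0,0,0],0.2]
    - [[-0.197,0.153,-0.12],[0,0,0],0.2]

```text
time: 10.2
eef_pos: [0.6303, 0.114, 0.1577]
tcp_rot: [0.653, 0.758, -0.0, -0.001]
contact_force: [0.5, -0.4, 1.1]
opening: 0.363
finger_force: 40.0
```

```bash
python3 d.py .6325 .1129 .0395
```

```text
t 10.2 tcp [0.6303 0.114  0.1577] yaw_y 8.52 tilt 0.07 open 0.363 q [ 0.02  0.28  1.73  0.    1.14 -0.13] F [ 0.5 -0.4  1.1]
rel [-0.0015  0.0021  0.1182] rz 0.002
```

>>> run_rows:
  rows:
    - [[-0.001,0.001,0.05],[0,0,0],0.2]
    - [[-0.001,0.001,0.09],[0,0,0],0.2]
    - [[-0.001,0.001,0.11],[0,0,0],0.2]
    - [[-0.001,0.001,0.119],[0,0,0],0.2]
    - [[-0.001,0.001,0.119],[0,0,0],0.2]
    - [[-0.001,0.001,0.119],[0,0,0],0.8]
    - [[-0.001,0.001,0.119],[0,0,0],0.8]
    - [[-0.001,0.001,0.119],[0,0,0],0.8]
    - [[-0.001,0.001,0.06],[0,0,0],0.8]
    - [[-0.001,0.001,0],[0,0,0],1]

```text
time: 11.45
eef_pos: [0.6319, 0.1118, 0.1584]
tcp_rot: [0.653, 0.757, -0.001, -0.001]
contact_force: [0.1, 0.6, 0.6]
opening: 0.983
finger_force: 0.0
```

```bash
python3 d.py .46 .2257 .158
```

```text
t 11.45 tcp [0.6319 0.1118 0.1584] yaw_y 8.41 tilt 0.15 open 0.983 q [ 0.02  0.28  1.72  0.    1.14 -0.13] F [0.1 0.6 0.6]
rel [ 0.1378 -0.1534  0.0009] rz 0.0002
```

>>> run_rows:
  rows:
    - [[0.138,-0.153,0],[0,0,0],1]
    - [[0.138,-0.153,0],[0,0,0],1]
    - [[0.138,-0.153,0],[0,0,0],1]
    - [[0.138,-0.153,0],[0,0,0],1]
    - [[0.138,-0.153,0],[0,0,0],1]
    - [[0.138,-0.153,0],[0,0,0],1]

```text
time: 12.2
eef_pos: [0.4627, 0.2255, 0.1587]
tcp_rot: [0.654, 0.757, 0.001, 0.001]
contact_force: [0.1, -0.2, 0.1]
opening: 0.999
finger_force: 0.0
```

```bash
python3 d.py .46 .2257 .0385
```

Run:
```python
from h import *
c=ctrl.read_camera("top"); cv2.imwrite("pics/t3.png",cv2.resize(c["pixels"][:,:,::-1][100:340,190:510],None,fx=2.4,fy=2.4))
c=ctrl.read_camera("wrist"); cv2.imwrite("pics/w3.png",c["pixels"][:,:,::-1]); print(proj(c,[[.46,.2257,.079],[.4657,.1769,.079]]))
```

```text
t 12.2 tcp [0.4627 0.2255 0.1587] yaw_y 8.37 tilt 0.09 open 0.999 q [ 0.26  0.    2.03 -0.    1.1   0.11] F [ 0.1 -0.2  0.1]
rel [ 0.0006 -0.0028  0.1202] rz -0.0006
[[312.68168646 248.25527825]
 [310.86478758 319.6256184 ]]
```

View pics/t3.png

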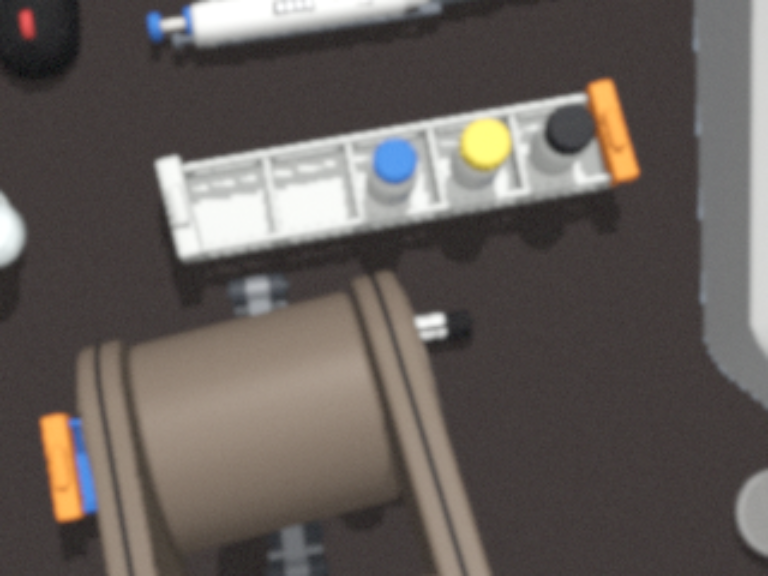

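View pics/w3.png

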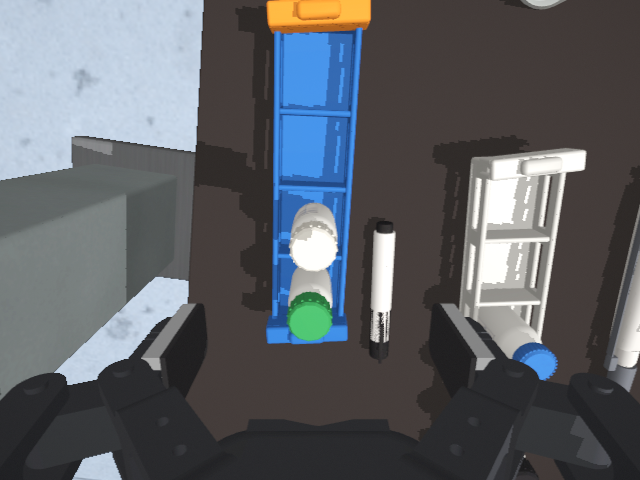

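Yellow is in pocket 2 at (485,145). In the wrist view white is at (314,249) and green at (310,316), both as predicted. Pick white.

>>> run_rows:
  rows:
    - [[0,-0.002,0.05],[0,0,0],1]
    - [[0,-0.002,0.09],[0,0,0],1]
    - [[0,-0.002,0.112],[0,0,0],1]
    - [[0,-0.002,0.12],[0,0,0],1]
    - [[0,-0.002,0.12],[0,0,0],1]
    - [[0,-0.002,0.12],[0,0,0],0.2]
    - [[0,-0.002,0.12],[0,0,0],0.2]
    - [[0,-0.002,0.12],[0,0,0],0.2]
    - [[0,-0.002,0.12],[0,0,0],0.2]
    - [[0,-0.002,0.12],[0,0,0],0.2]
  grip_n: 40

```text
time: 13.55
eef_pos: [0.4598, 0.226, 0.0391]
tcp_rot: [0.653, 0.757, 0.001, 0.0]
contact_force: [-0.4, 0.2, 5.0]
opening: 0.364
finger_force: 39.7
```

```bash
python3 d.py .6135 .2151 .04
```

```text
t 13.55 tcp [0.4598 0.226  0.0391] yaw_y 8.43 tilt 0.08 open 0.364 q [0.26 0.18 2.1  0.   0.86 0.11] F [-0.4  0.2  5. ]
rel [-0.0333  0.1504 -0.0007] rz 0.0005
```

>>> run_rows:
  rows:
    - [[0,0,-0.06],[0,0,0],0.2]
    - [[0,0,-0.12],[0,0,0],0.2]
    - [[-0.033,0.151,-0.12],[0,0,0],0.2]
    - [[-0.033,0.151,-0.12],[0,0,0],0.2]
    - [[-0.033,0.151,-0.12],[0,0,0],0.2]
    - [[-0.033,0.151,-0.12],[0,0,0],0.2]
    - [[-0.033,0.151,-0.12],[0,0,0],0.2]

```text
time: 14.42
eef_pos: [0.6119, 0.2153, 0.157]
tcp_rot: [0.653, 0.757, -0.001, -0.001]
contact_force: [-0.3, 0.0, -0.3]
opening: 0.362
finger_force: 40.0
```

```bash
python3 d.py .6135 .2151 .0395
```

```text
t 14.425 tcp [0.6119 0.2153 0.157 ] yaw_y 8.44 tilt 0.16 open 0.362 q [0.18 0.3  1.7  0.   1.14 0.03] F [-0.3  0.  -0.3]
rel [-0.0004  0.0019  0.1175] rz 0.0006
```

>>> run_rows:
  rows:
    - [[0,0.001,0.05],[0,0,0],0.2]
    - [[0,0.001,0.09],[0,0,0],0.2]
    - [[0,0.001,0.11],[0,0,0],0.2]
    - [[0,0.001,0.119],[0,0,0],0.2]
    - [[0,0.001,0.119],[0,0,0],0.2]
    - [[0,0.001,0.119],[0,0,0],0.8]
    - [[0,0.001,0.119],[0,0,0],0.8]
    - [[0,0.001,0.119],[0,0,0],0.8]
    - [[0,0.001,0.06],[0,0,0],0.8]
    - [[0,0.001,0],[0,0,0],1]

```text
time: 15.68
eef_pos: [0.6136, 0.2152, 0.1584]
tcp_rot: [0.653, 0.757, -0.001, -0.001]
contact_force: [0.8, 0.0, 0.4]
opening: 0.981
finger_force: 0.0
```

```bash
python3 d.py .4657 .1769 .158
```

```text
t 15.675 tcp [0.6136 0.2152 0.1584] yaw_y 8.42 tilt 0.15 open 0.981 q [ 0.18  0.3   1.7  -0.    1.15  0.03] F [0.8 0.  0.4]
rel [-0.0162 -0.1519  0.0008] rz 0.0003
```

>>> run_rows:
  rows:
    - [[-0.016,-0.152,0],[0,0,0],1]
    - [[-0.016,-0.152,0],[0,0,0],1]
    - [[-0.016,-0.152,0],[0,0,0],1]
    - [[-0.016,-0.152,0],[0,0,0],1]
    - [[-0.016,-0.152,0],[0,0,0],1]
  quiet: true

```text
ok
```

```bash
python3 d.py .4657 .1769 .0385
```

Run:
```python
from h import *
c=ctrl.read_camera("top"); cv2.imwrite("pics/t4.png",cv2.resize(c["pixels"][:,:,::-1][100:340,190:510],None,fx=2.4,fy=2.4))
```

```text
t 16.3 tcp [0.4676 0.1774 0.159 ] yaw_y 8.41 tilt 0.12 open 0.997 q [ 0.16 -0.03  2.07  0.    1.1   0.01] F [ 0.9 -0.1 -0.6]
rel [-0.0003 -0.0022  0.1205] rz 0.0002
```

View pics/t4.png

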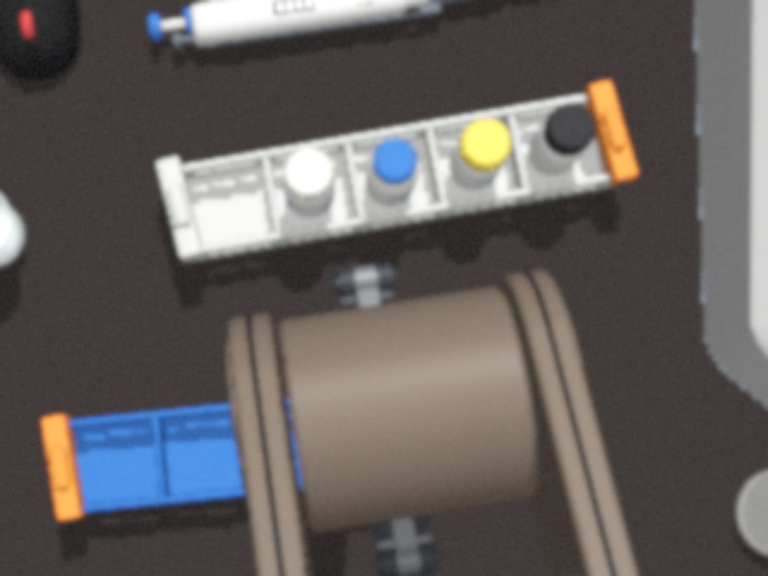

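White stands in pocket 4 at (310,176). Last one: green.

>>> run_rows:
  rows:
    - [[0,-0.001,0.05],[0,0,0],1]
    - [[0,-0.001,0.09],[0,0,0],1]
    - [[0,-0.001,0.112],[0,0,0],1]
    - [[0,-0.001,0.12],[0,0,0],1]
    - [[0,-0.001,0.12],[0,0,0],1]
    - [[0,-0.001,0.12],[0,0,0],0.2]
    - [[0,-0.001,0.12],[0,0,0],0.2]
    - [[0,-0.001,0.12],[0,0,0],0.2]
    - [[0,-0.001,0.12],[0,0,0],0.2]
    - [[0,-0.001,0.12],[0,0,0],0.2]
  grip_n: 40

```text
time: 17.6
eef_pos: [0.4658, 0.1772, 0.039]
tcp_rot: [0.653, 0.757, 0.0, 0.0]
contact_force: [-1.5, -0.7, 4.5]
opening: 0.362
finger_force: 39.4
```

```bash
python3 d.py .6041 .2663 .04
```

```text
t 17.6 tcp [0.4658 0.1772 0.039 ] yaw_y 8.43 tilt 0.04 open 0.362 q [ 0.16  0.15  2.13 -0.    0.86  0.01] F [-1.5 -0.7  4.5]
rel [ 0.0678  0.1499 -0.0009] rz 0.0005
```

>>> run_rows:
  rows:
    - [[0,0,-0.06],[0,0,0],0.2]
    - [[0,0,-0.12],[0,0,0],0.2]
    - [[0.068,0.151,-0.12],[0,0,0],0.2]
    - [[0.068,0.151,-0.12],[0,0,0],0.2]
    - [[0.068,0.151,-0.12],[0,0,0],0.2]
    - [[0.068,0.151,-0.12],[0,0,0],0.2]
    - [[0.068,0.151,-0.12],[0,0,0],0.2]

```text
time: 18.48
eef_pos: [0.6037, 0.2661, 0.1569]
tcp_rot: [0.653, 0.757, -0.001, -0.001]
contact_force: [-0.5, -0.1, -0.9]
opening: 0.364
finger_force: 39.9
```

```bash
python3 d.py .6041 .2663 .0395
```

```text
t 18.475 tcp [0.6037 0.2661 0.1569] yaw_y 8.43 tilt 0.15 open 0.364 q [ 0.26  0.32  1.67 -0.    1.15  0.11] F [-0.5 -0.1 -0.9]
rel [1.000e-04 7.000e-04 1.174e-01] rz 0.0006
```

>>> run_rows:
  rows:
    - [[0,0,0.05],[0,0,0],0.2]
    - [[0,0,0.09],[0,0,0],0.2]
    - [[0,0,0.11],[0,0,0],0.2]
    - [[0,0,0.119],[0,0,0],0.2]
    - [[0,0,0.119],[0,0,0],0.2]
    - [[0,0,0.119],[0,0,0],0.8]
    - [[0,0,0.119],[0,0,0],0.8]
    - [[0,0,0.119],[0,0,0],0.8]
    - [[0,0,0.06],[0,0,0],0.8]
    - [[0,0,0],[0,0,0],1]
  quiet: true

```text
ok
```

>>> run_rows:
  rows:
    - [[0,-0.13,-0.05],[0,0,0],1]
    - [[0,-0.13,-0.05],[0,0,0],1]
    - [[0,-0.13,-0.05],[0,0,0],1]
    - [[0,-0.13,-0.05],[0,0,0],1]
    - [[0,-0.13,-0.05],[0,0,0],1]
    - [[0,-0.13,-0.05],[0,0,0],1]

```text
time: 20.48
eef_pos: [0.477, 0.2474, 0.2073]
tcp_rot: [0.653, 0.757, -0.001, -0.0]
contact_force: [0.5, -0.9, -0.3]
opening: 0.999
finger_force: 0.0
```

Run:
```python
from h import *
for n in("top","scene"):
    c=ctrl.read_camera(n); im=c["pixels"][:,:,::-1]
    if n=="top": im=cv2.resize(im[100:340,190:510],None,fx=2.4,fy=2.4)
    cv2.imwrite(f"pics/{n}5.png",im)
```

```text
(no output)
```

View pics/top5.png

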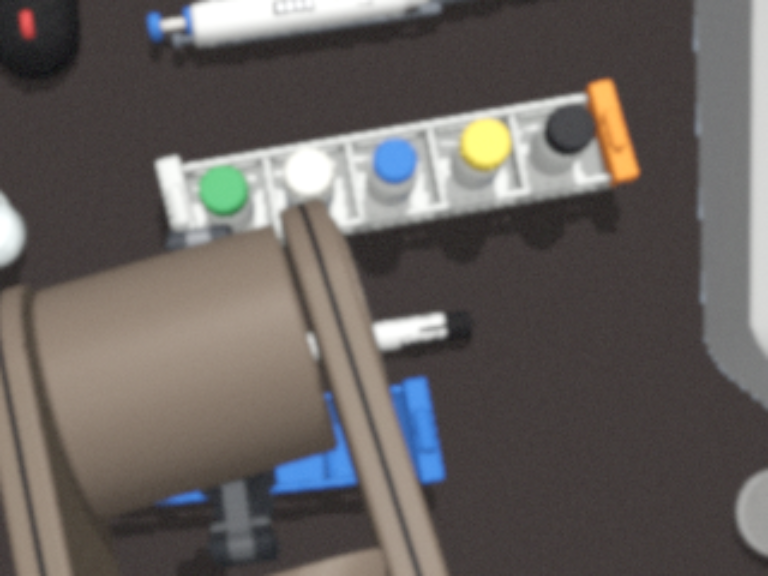

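View pics/scene5.png

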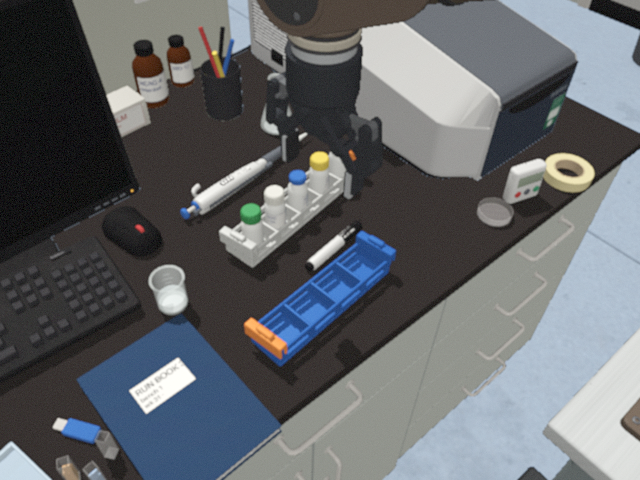

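The final views show black, yellow, check standard, white and green upright, in order from the orange clip. The blue rack is empty and the arm is clear, so I'm handing in.

```bash
python3 -c "
from plant import ctrl
print(ctrl.sign_off())"
```

```text
the job is handed in; nothing more can be done
None
```

All four bottles (black, yellow, white, green) now stand in order in grey pockets 1, 2, 4 and 5, the check standard was left in the middle pocket, and I handed the job in at about 20.6 s; no verdict was returned.

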